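Click the filter slide in front of the detector

ROBOT

A 6-joint arm with a two-finger parallel gripper is mounted at the origin on the work surface. World frame = base frame: x ahead of the robot, y to its left, z up, the work surface at z = 0. Lengths are in m, angles in rad, forces in N, time in s.
With the tool pointing down it reaches from about 0.375 to 0.9 m from the base axis. Payload 3.1 kg.
Tool frame: the origin (TCP) lies at the very end of the fingers, on their centre line; the grasp point (between the pads) lies 19 mm behind it (grip_depth is the distance from the TCP to the grasp point, in m); z points along the fingers, y is the line along which they close (so a half turn about z gives the same grasp; the last joint's range is limited). The gripper opens to 85 mm and grips with 20 to 120 N. Pads are 22 mm wide; open, the fingers measure 114 mm over their backs; the gripper's body (76 mm by 85 mm) begins 54 mm behind the grasp point. The pads swing forward as they close: fully open they stand 13 mm farther back than shut.
Start: joints at [1.042, 0.527, 1.433, -0, 1.181, -0.178], TCP at [0.214, 0.587, 0.231] pointing down, gripper open.
Joint ranges: [-3.08, 3.08], [-0.75, 2.2], [0.22, 2.44], [-1.43, 4.57], [0, 2.65], [-2.85, 2.85]. Speed limits (rad/s): [2.79, 2.79, 3.14, 3.14, 3.14, 3.14].

INTERFACE

Orientations are given as a unit quaternion [x, y, z, w].
In Python, from station import * gives the robot as it stands.
- The arm moves only by the tool apply_moves, never from a script. Its argument "plan" is a list of rows, each a list of 7 numbers: the shift along the tool's x, y, z in m, then the turn, a rotation vector about the tool's x, y, z in rad, then the gripper command: -1 is fully open, 1 is shut, values between are in proportion. In form: [[dx, dy, dz, wx, wy, wz, jaw], ...]. A call has 1 to 8 rows; each row shifts and turns the commanded pose from where the row before left it, along the tool's axes as they then stand; what a row does not reach is not made up. A row lasts 1/8 s, in which the tool goes at most 62.5 mm and 10.7 degrees, less where a joint would pass 70% of its speed; a pose out of reach is approached as far as the arm can. A call is refused whole if a number of a shift passes 0.0625 or a number of a turn 0.188, either way. A call with a gripper value outside its range is refused whole. The fingers move at their own pace and stop on an object; "force" is the grip in N (left out, the last holds). Time passes only in rows, so rows that do not move let the fingers close. It gives the time, the measured TCP pose, the force, the opening and the grip force at its end, in the units of the state.
- sense(): the state, without advancing time (a new reading comes with each control period).
- snapshot(name): name is "scene" or "top"; returns the picture (400x640x3 uint8, red, green, blue); there is no depth.
- calibration(name): a dict with "camera_matrix" (3x3 intrinsics, pixels), "R" (3x3) and "t" (3): a world point X has camera coordinates R X + t. Camera axes: x right, y down, z forward; pixel columns grow to the right and rows downward; lengths in m; the calibration is good to about 2 mm. A picture is of the moment at which its call begins. calibration takes no time and is no camera call.
- sign_off(): hands the job in; it is judged then, once.
The state is a dict: "t": time; "q": joint angles; "qd": joint speeds; "tau": joint torques, N m; "tcp_pos": TCP position; "tool_rot": TCP orientation; "force": force on the tool from outside, world axes, zero at the start; "ft_torque": the same for the moment, N m; "finger_gap": opening from 0.0 (shut) to 1.0 (fully open); "gripper_force": force on a finger pad.
Only numpy, scipy, OpenCV 4.12 (cv2) and the standard library are available. Lean on these libraries where they do the work, as an engineer would, in place of code of your own. Each camera call takes 0.05 s, during which the arm holds its last target. There are 200 camera calls.

TASK

One of the three cradles of the test jig holds the long gas detector head, the other two only flat blanking discs. Take the filter carriage by its black grip post and slide it along the rail to the detector, feeling for the spring ball to click down into that cradle's notch, and finish still pinching the post, holding the carriage still with the ball seated in the middle of the notch. Do not knock the detector head or the blanking discs, and do not disturb the loose things beside the jig.

Things in the scene. Friction and masses are not known exactly. Their poses are not given: they have to be found in the camera images.
- jig: Test jig fixed to the bench: aluminium base plate 290 x 320 x 12 mm, a steel rail (top 34 mm up) along its y axis and, beyond it, three black cradles in a row, centred at x = 135 mm and y = -75, 0, +75 mm. Origin on the bench under the middle of the rail; +x across the rail towards the cradles, +y along the rail.
- strip_mid (a point): Middle of the jig's rail, 34 mm up, above the steel index strip beside the rail (x = -36 mm). Its top is flat but for three V notches 13 mm wide, 75 mm apart, one per cradle. The strip is adjusted lengthwise by an unknown amount: all its notches lie up to 6 mm to the same side of straight in front of the cradles, so the exact place must be felt. Axes as the jig's.
- carriage: Filter carriage sliding along the jig's y axis, 98 mm to either side of the middle (about 1.5 N of rubbing). Origin over the rail, 34 mm up; axes as the jig's. Saddle 75 x 60 mm, top 52 mm up; a plunger housing (top 62 mm up) stands on it at x = -36 mm. It starts on the flat between the notches of the -75 mm and the 0 mm cradle.
- grip (a point): Point to pinch in the carriage's black upright square grip post, 22 x 22 mm, from 52 to 100 mm above the bench, straight above the carriage's origin. The point is on its axis, 82 mm up; axes parallel to the jig's.
- frame (a point): Centre of the carriage's upright filter frame, 70 mm up and 78 mm from the grip post's axis towards the cradles: 52 mm wide, 8 mm thick, top 104 mm above the bench.
- ball (a joint): How far (m) the carriage's spring ball (10 mm, under the plunger housing, level with the post along the rail) has dropped: about 0.0007 on the flat of the strip, 0.0048 fully down in a notch. A notch draws the carriage to its middle from about 5 mm either side with about 5 N and takes about 9 N to leave. 1 mm off the middle the ball stands 0.8 mm higher.
- detector: Gas detector head fixed in one of the three cradles (which one differs): aluminium cylinder lying along its x axis, 52 mm diameter with a 62 mm rear part, 120 mm long, axis 70 mm up, a small square box on top of the rear part, top 112 mm up. Its window faces -x, to the rail. Origin on the bench under the centre of its cradle; axes as the jig's; reaches from x = -38 to +83 mm.
- blank1: Blanking disc, fixed in another cradle: a plain aluminium disc 52 mm diameter, 26 mm thick, axis 70 mm above the bench. Origin on the bench under the centre of its cradle.
- blank2: The other blanking disc, the same, in the remaining cradle.
- regulator: Loose brass pressure regulator with a gauge and black knob, about 112 x 46 x 59 mm, lying beside the jig. Origin under its middle. To be left alone.
- screwdriver: Loose black-handled screwdriver lying on the other side of the jig. To be left alone.
- cal_cap: Loose steel ring, 52 mm diameter, 30 mm high, standing on the bench on the robot's side of the jig. Origin under its centre. To be left alone.

How it is judged:
By the outcome, as a careful person would: the job done as asked, in the order asked, and still so for the second after the job is handed in, while the arm keeps its last pose, push and grip.
It also fails if it takes over 48 s, if anything falls off the work surface, if the arm or the gripper's body presses on something with over 40 N, if the wrist force passes 120 N, or if a joint passes its speed limit or range.

## Working session

There is one attempt and no reset: what is moved stays moved. The work goes in short steps, Python scripts to look and compute and a tool call to move; the robot and the scene stay as the last step left them, time stands still between calls to the robot, and variables do not carry over. Pictures are saved under pics/ and viewed, at most 10 in all, crops included, and the job is handed in when it is done.

Besides the shell and the picture viewer there is one more tool, called after "Emit:" as a command line: name --pt "numbers of a row" for each row, then --argument value for the rest. apply_moves: Moves the arm, as the interface text tells. Its arguments: {"type":"object","properties":{"plan":{"type":"array"},"force":{"type":"number"}},"required":["plan"]}

```bash
mkdir -p pics; python3 - <<'E'
from station import *
import cv2
for n in("scene","top"):
    cv2.imwrite(f"pics/{n}0.png",snapshot(n)[:,:,::-1])
    c=calibration(n);print(n,c)
s=sense();print(s)
E
```

```text
scene {'camera_matrix': array([[417.15495136,   0.        , 326.8532554 ],
       [  0.        , 417.15495136, 202.96475547],
       [  0.        ,   0.        ,   1.        ]]), 'R': array([[-0.73237049,  0.68070189, -0.01668525],
       [ 0.50831766,  0.530269  , -0.67854841],
       [-0.45304151, -0.50543024, -0.73436616]]), 't': array([ 0.41215614, -0.24290352,  1.28256074])}
top {'camera_matrix': array([[436.19930622,   0.        , 314.36016603],
       [  0.        , 436.19930622, 196.42491185],
       [  0.        ,   0.        ,   1.        ]]), 'R': array([[ 0.02306459, -0.99965561,  0.01251717],
       [-0.98276291, -0.02496847, -0.18317654],
       [ 0.18342599, -0.00807652, -0.98300034]]), 't': array([0.01417848, 0.5938189 , 1.29745179])}
{'t': 0.1, 'q': array([ 1.04249897e+00,  5.28384839e-01,  1.43375140e+00,  2.43608838e-05,
        1.18141084e+00, -1.78495267e-01]), 'qd': array([ 0.00071896, -0.00328928, -0.0043604 , -0.00140925, -0.00125199,
       -0.00048022]), 'tau': array([-9.01700532e-04, -4.43305349e+01, -1.78584892e+01, -2.88128822e-04,
        3.88578788e-03,  4.01776489e-06]), 'tcp_pos': array([0.213834  , 0.58660849, 0.23043157]), 'tool_rot': array([ 1.74015176e-01,  9.84742486e-01, -9.12926387e-04, -3.48768307e-04]), 'force': array([-0.25518194,  0.20000933,  0.24776527]), 'ft_torque': array([-0.02284662, -0.01069943,  0.00672716]), 'gripper_force': 0.0, 'finger_gap': 1.0036425969081384}
```

View pics/scene0.png

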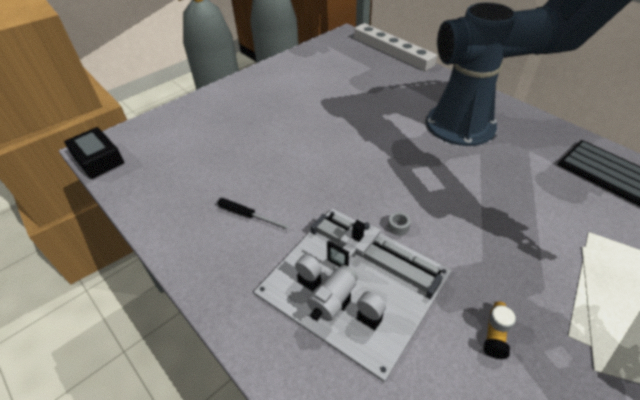

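View pics/top0.png

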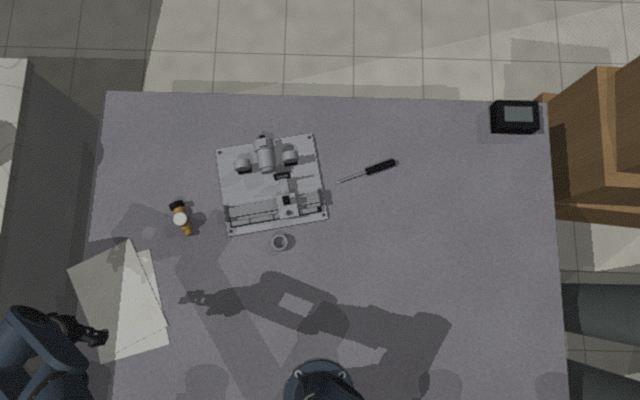

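The detector is the long head in the middle cradle: around (264,152) in top and (335,293) in scene. The jig plate corners in top are about (217,150), (313,134), (328,218) and (229,236), and the carriage is near (288,203). I'll take enlarged crops next.

```bash
python3 - <<'E'
import cv2,numpy as np
a=cv2.imread("pics/top0.png")[125:245,205:340]
b=cv2.imread("pics/scene0.png")[195:385,245:465]
cv2.imwrite("pics/topc.png",cv2.resize(a,None,fx=5,fy=5,interpolation=cv2.INTER_CUBIC)[:600])
cv2.imwrite("pics/scenec.png",cv2.resize(b,None,fx=3,fy=3,interpolation=cv2.INTER_CUBIC))
E
```

```text
(no output)
```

View pics/topc.png

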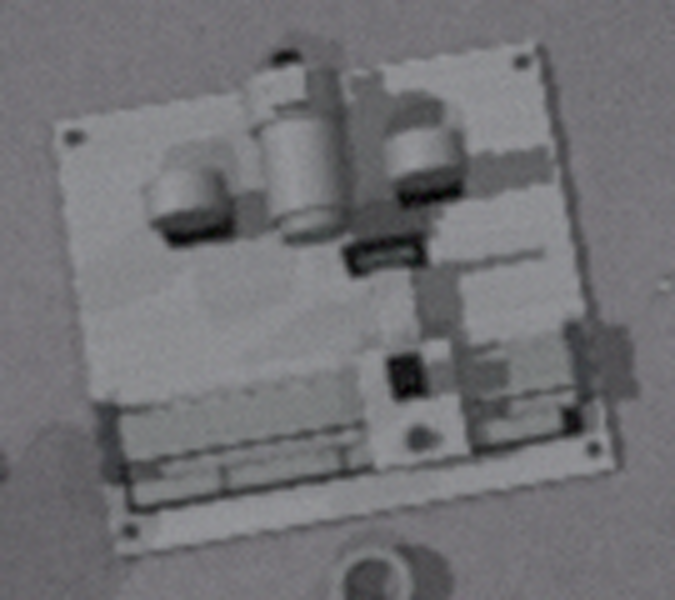

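View pics/scenec.png

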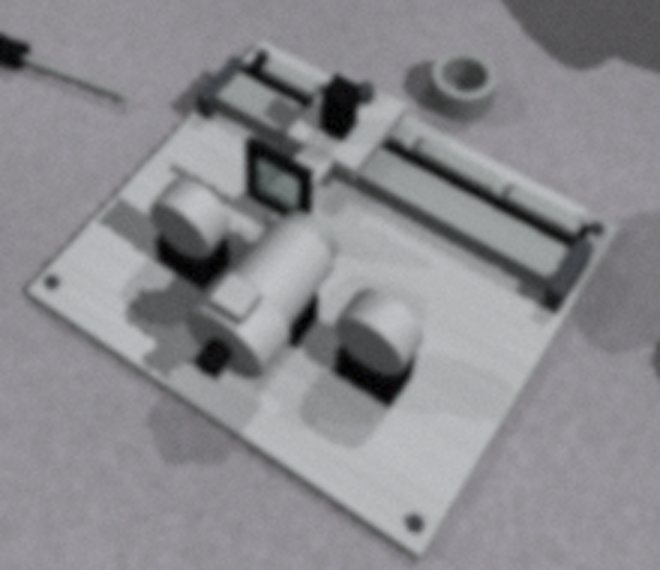

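Detector is in the middle cradle (y=0): topc (300,170), and the carriage post is black at topc (406,375) / scenec (339,105), to the −y side of it. Next I convert these pixels to world positions.

```bash
cat > h.py <<'E'
from station import *
import numpy as np,cv2
def ray(n,p):
    c=calibration(n);R,t=c["R"],c["t"]
    return -R.T@t, R.T@np.linalg.solve(c["camera_matrix"],[p[0],p[1],1])
def onz(n,p,z):
    o,d=ray(n,p);return o+d*(z-o[2])/d[2]
def tri(pa,pb):
    o1,d1=ray("top",pa);o2,d2=ray("scene",pb)
    s=np.linalg.lstsq(np.c_[d1,-d2],o2-o1,rcond=None)[0]
    a,b=o1+s[0]*d1,o2+s[1]*d2;return (a+b)/2,np.linalg.norm(a-b)
E
python3 - <<'E'
from h import *
T=lambda x,y:(x/5+205-.4,y/5+125-.4); S=lambda x,y:(x/3+245-.33,y/3+195-.33)
print("cams",ray("top",(0,0))[0],ray("scene",(0,0))[0])
for n,P in(("top",[T(55,125),T(540,42),T(620,468),T(118,553)]),("scene",[S(418,557),S(25,290),S(262,40),S(620,228)])):
    c=np.array([onz(n,p,.012)[:2] for p in P]);print(n,c.round(4).tolist())
    y=(c[0]-c[1]+c[3]-c[2])/2;x=(c[0]-c[3]+c[1]-c[2])/2
    print(" len",np.linalg.norm(x),np.linalg.norm(y),"yaw",np.arctan2(x[1],x[0]),np.arctan2(-y[0],y[1]),"mid",c.mean(0))
for n,x0,y0,x1,y1 in(("top",278,190,295,207),("scene",350,215,369,244)):
    g=cv2.cvtColor(cv2.imread(f"pics/{n}0.png"),6)[y0:y1,x0:x1]
    m=(g<70).astype(np.uint8);k,l,st,ce=cv2.connectedComponentsWithStats(m)
    print(n,[(s.tolist(),(q+[x0,y0]).tolist()) for s,q in zip(st[1:],ce[1:])])
    print(g if n=="top" else "")
    # centroid ray
    i=st[1:,4].argmax()+1
    for z in(.076,.09,.1):print(z,onz(n,ce[i]+[x0,y0],z))
E
```

```text
cams [0.34526978 0.03947924 1.38399177] [1.0063764  0.49649373 0.78392433]
top [[0.7481, 0.3532], [0.8133, 0.0389], [0.5322, -0.0186], [0.4706, 0.2958]]
 len 0.2851370581363443 0.3206736525826479 yaw 0.20279310011593926 0.1988842899566031 mid [0.64104552 0.16733767]
scene [[0.7524, 0.3559], [0.8161, 0.0435], [0.5325, -0.0134], [0.4711, 0.3]]
 len 0.28805038091546226 0.31910228901197163 yaw 0.19702733898318953 0.197363908362217 mid [0.64304065 0.1714988 ]
top [([4, 6, 9, 9, 61], [286.04918032786884, 199.91803278688525])]
[[130 135 131 141 143 138 138 132 125 127 119  89  77  77  76  80  83]
 [127 132 124 130 138 132 129 124 117 126 116  85  79  78  74  78  82]
 [120 117 121 130 136 127 124 116 111 116 109  84  91  93  95  95 100]
 [114 117 117 125 133 126 123 117 110 109 109 106 121 137 136 140 125]
 [116 120 122 127 119 123 116 116 116 117 113 128 135 143 146 141 135]
 [136 140 138 135 123 110 106  95  83  82  86 119 137 142 144 141 132]
 [138 142 144 126  96  65  57  43  39  40  50  98 133 133 133 128 120]
 [144 143 141 125  68  20  17  22  21  18  44  77 122 111 106 106 103]
 [140 
[... 246 characters left out ...]
37  17  42  64  93  95  92  97]
 [139 133 134 133 121  68  22  30   4  15   8  30  61  92  99  91  97]
 [131 136 133 128 122  76  34   9  11  26  18  35  59  88  97 108 110]
 [128 132 132 131 133  88  51  39  53  69  77  79  84 109 113 138 138]
 [128 131 130 134 135 123  93  94 103 124 131 134 133 136 135 140 141]
 [131 138 132 130 133 132 128 126 131 139 143 144 140 140 142 137 140]]
0.076 [0.5763389  0.11462423 0.076     ]
0.09 [0.57386566 0.11381992 0.09      ]
0.1 [0.57209907 0.11324541 0.1       ]
scene [([1, 5, 17, 21, 223], [358.10762331838566, 229.91479820627802])]

0.076 [0.57489995 0.11487974 0.076     ]
0.09 [0.58343288 0.12242658 0.09      ]
0.1 [0.58952783 0.12781719 0.1       ]
```

Emit:
apply_moves --pt "0 0 0 0 0 -0.183 -1" --pt "0 0 0 0 0 -0.183 -1" --pt "0 0 0 0 0 -0.182 -1" --pt "-0.0262 -0.0534 0 0 0 0 -1" --pt "-0.0262 -0.0534 0 0 0 0 -1" --pt "-0.0262 -0.0534 0 0 0 0 -1" --pt "-0.0262 -0.0534 0 0 0 0 -1" --pt "-0.0262 -0.0534 0 0 0 0 -1"

```text
t: 1.1
tcp_pos: [0.3959, 0.3495, 0.2311]
tool_rot: [-0.099, 0.995, -0.0, -0.0]
force: [0.4, -0.1, -0.4]
finger_gap: 1.001
gripper_force: 0.0
```

Emit:
apply_moves --pt "-0.0262 -0.0534 0 0 0 0 -1" --pt "-0.0262 -0.0534 0 0 0 0 -1" --pt "-0.0262 -0.0534 0 0 0 0 -1" --pt "-0.0262 -0.0534 0 0 0 0 -1" --pt "-0.026 -0.053 0 0 0 0 -1" --pt "0 0 0.03 0 0 0 -1" --pt "0 0 0.02 0 0 0 -1" --pt "0 0 0 0 0 0 -1"

```text
t: 2.1
tcp_pos: [0.5743, 0.1152, 0.1793]
tool_rot: [-0.099, 0.995, 0.0, -0.003]
force: [0.6, -0.1, 0.4]
finger_gap: 1.0
gripper_force: 0.0
```

```bash
python3 - <<'E'
from h import *
im=snapshot("scene")[:,:,::-1]
cv2.imwrite("pics/s1.png",cv2.resize(im[150:300,270:450],None,fx=4,fy=4,interpolation=cv2.INTER_CUBIC))
c=calibration("scene");s=sense()
for dz in(0,-.1163):
    X=c["R"]@(s["tcp_pos"]+[0,0,dz])+c["t"];p=c["camera_matrix"]@X;print((p[:2]/p[2]-[270,150])*4)
E
```

```text
[360.76615131 188.2359241 ]
[351.87092045 334.134572  ]
```

View pics/s1.png

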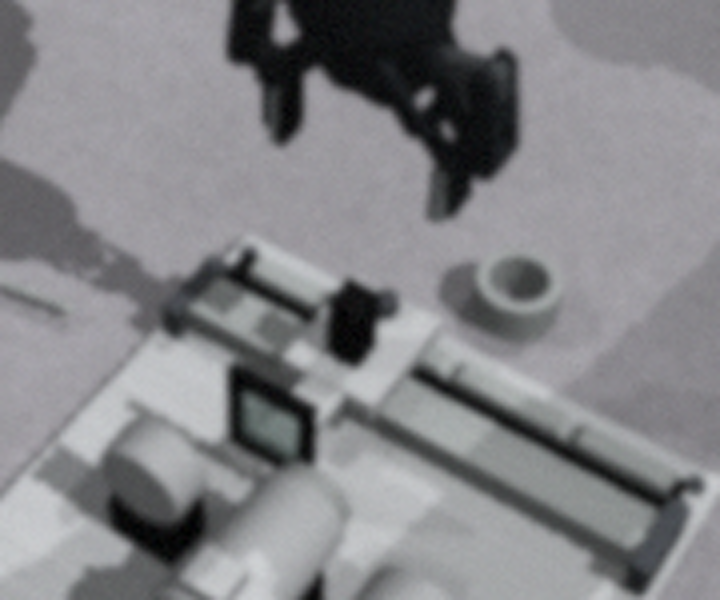

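The picture shows the post at (353,322) between the finger tips at (285,140) and (440,215), in line with the predicted (352,334). I'll descend and check.

Emit:
apply_moves --pt "0 0 0.04 0 0 0 -1" --pt "0 0 0.04 0 0 0 -1" --pt "0 0 0.02 0 0 0 -1" --pt "0 0 0.016 0 0 0 -1" --pt "0 0 0 0 0 0 -1" --pt "0 0 0 0 0 0 -1"

```text
t: 2.9
tcp_pos: [0.5768, 0.1157, 0.0664]
tool_rot: [-0.099, 0.995, -0.0, 0.001]
force: [1.5, 0.3, 0.0]
finger_gap: 1.001
gripper_force: 0.0
```

Emit:
apply_moves --pt "0 0 0 0 0 0 0" --pt "0 0 0 0 0 0 0" --pt "0 0 0 0 0 0 0.2" --pt "0 0 0 0 0 0 0.2" --pt "0 0 0 0 0 0 0.4" --pt "0 0 0 0 0 0 0.4" --force 30

```text
t: 3.65
tcp_pos: [0.5759, 0.1155, 0.0653]
tool_rot: [-0.099, 0.995, 0.0, -0.0]
force: [-0.6, 0.3, -0.5]
finger_gap: 0.304
gripper_force: 0.0
```

Emit:
apply_moves --pt "0 0 0 0 0 0 0.5" --pt "0 0 0 0 0 0 0.6" --pt "0 0 0 0 0 0 0.8" --pt "0 0 0 0 0 0 1" --pt "0 0 0 0 0 0 1" --pt "0 0 0 0 0 0 1" --pt "0 0 0 0 0 0 1" --pt "0 0 0 0 0 0 1" --force 40

```text
t: 4.65
tcp_pos: [0.5758, 0.1155, 0.0653]
tool_rot: [-0.099, 0.995, -0.0, -0.0]
force: [-0.8, -0.3, 2.1]
finger_gap: 0.253
gripper_force: 39.7
```

```bash
cat >> h.py <<'E'
def st():
    s=sense();a=.198;y=np.array([-np.sin(a),np.cos(a),0]);x=np.array([np.cos(a),np.sin(a),0])
    p=s["tcp_pos"]-[.642,.1695,0]
    print("t%.2f jig x %.2f y %.2f z %.2f mm | F x %.2f y %.2f z %.2f | tq %s gap %.3f gf %.1f"%(s["t"],p@x*1e3,p@y*1e3,p[2]*1e3,s["force"]@x,s["force"]@y,s["force"][2],s["ft_torque"].round(2),s["finger_gap"],s["gripper_force"]))
E
python3 -c "
from h import *
st()"
```

```text
t4.65 jig x -75.48 y -39.92 z 65.33 mm | F x -0.87 y -0.15 z 2.07 | tq [-0.04  0.06  0.17] gap 0.253 gf 39.7
```

Emit:
apply_moves --pt "0 0.003 0 0 0 0 1" --pt "0 0.005 0 0 0 0 1" --pt "0 0.005 0 0 0 0 1" --pt "0 0.005 0 0 0 0 1" --pt "0 0.004 0 0 0 0 1" --pt "0 0.002 0 0 0 0 1" --pt "0 0.001 0 0 0 0 1" --pt "0 0 0 0 0 0 1"

```text
t: 5.65
tcp_pos: [0.5708, 0.1404, 0.0654]
tool_rot: [-0.099, 0.995, 0.0, -0.0]
force: [-0.9, -2.1, 3.1]
finger_gap: 0.257
gripper_force: 39.9
```

```bash
python3 -c "
from h import *
st()"
```

```text
t5.65 jig x -75.50 y -14.49 z 65.38 mm | F x -1.30 y -1.84 z 3.14 | tq [-0.34  0.12  0.18] gap 0.257 gf 39.9
```

Emit:
apply_moves --pt "0 0.001 0 0 0 0 1" --pt "0 0 0 0 0 0 1"

```text
t: 5.9
tcp_pos: [0.5706, 0.1413, 0.0654]
tool_rot: [-0.099, 0.995, 0.0, -0.0]
force: [-1.1, -2.5, 3.1]
finger_gap: 0.25
gripper_force: 39.9
```

```bash
python3 -c "
from h import *
st()"
```

```text
t5.90 jig x -75.55 y -13.65 z 65.38 mm | F x -1.61 y -2.20 z 3.05 | tq [-0.33  0.16  0.18] gap 0.250 gf 39.9
```

Emit:
apply_moves --pt "0 0.001 0 0 0 0 1" --pt "0 0 0 0 0 0 1"

```text
t: 6.15
tcp_pos: [0.5704, 0.1422, 0.0654]
tool_rot: [-0.099, 0.995, 0.0, -0.0]
force: [-2.0, -1.7, 3.6]
finger_gap: 0.257
gripper_force: 40.0
```

Emit:
apply_moves --pt "0 0.001 0 0 0 0 1" --pt "0 0 0 0 0 0 1"

```text
t: 6.4
tcp_pos: [0.5702, 0.1432, 0.0653]
tool_rot: [-0.099, 0.995, 0.0, -0.0]
force: [-2.0, -1.9, 5.5]
finger_gap: 0.25
gripper_force: 40.0
```

Emit:
apply_moves --pt "0 0.001 0 0 0 0 1" --pt "0 0 0 0 0 0 1"

```text
t: 6.65
tcp_pos: [0.57, 0.1442, 0.0653]
tool_rot: [-0.099, 0.995, 0.0, -0.0]
force: [-2.1, -1.2, 3.3]
finger_gap: 0.25
gripper_force: 40.1
```

Emit:
apply_moves --pt "0 0.001 0 0 0 0 1" --pt "0 0 0 0 0 0 1"

```text
t: 6.9
tcp_pos: [0.5698, 0.1452, 0.0654]
tool_rot: [-0.099, 0.995, 0.0, -0.0]
force: [-2.8, -1.9, 5.3]
finger_gap: 0.251
gripper_force: 40.2
```

Emit:
apply_moves --pt "0 0.001 0 0 0 0 1" --pt "0 0 0 0 0 0 1"

```text
t: 7.15
tcp_pos: [0.5696, 0.1462, 0.0653]
tool_rot: [-0.099, 0.995, 0.0, -0.0]
force: [-2.3, -1.4, 5.0]
finger_gap: 0.253
gripper_force: 40.2
```

Emit:
apply_moves --pt "0 0.001 0 0 0 0 1" --pt "0 0 0 0 0 0 1"

```text
t: 7.4
tcp_pos: [0.5694, 0.1471, 0.0653]
tool_rot: [-0.099, 0.995, 0.0, -0.0]
force: [-2.8, -2.7, 3.9]
finger_gap: 0.254
gripper_force: 40.2
```

Emit:
apply_moves --pt "0 0.001 0 0 0 0 1" --pt "0 0 0 0 0 0 1"

```text
t: 7.65
tcp_pos: [0.5692, 0.1481, 0.0653]
tool_rot: [-0.099, 0.995, 0.0, -0.0]
force: [-2.9, -2.6, 4.5]
finger_gap: 0.254
gripper_force: 40.2
```

Emit:
apply_moves --pt "0 0.001 0 0 0 0 1" --pt "0 0 0 0 0 0 1"

```text
t: 7.9
tcp_pos: [0.569, 0.1491, 0.0653]
tool_rot: [-0.099, 0.995, 0.0, -0.0]
force: [-3.1, -2.5, 5.6]
finger_gap: 0.253
gripper_force: 40.2
```

Emit:
apply_moves --pt "0 0.001 0 0 0 0 1" --pt "0 0 0 0 0 0 1"

```text
t: 8.15
tcp_pos: [0.5688, 0.1501, 0.0653]
tool_rot: [-0.099, 0.995, 0.0, -0.0]
force: [-1.9, -2.0, 4.4]
finger_gap: 0.253
gripper_force: 40.2
```

Emit:
apply_moves --pt "0 0.001 0 0 0 0 1" --pt "0 0 0 0 0 0 1"

```text
t: 8.4
tcp_pos: [0.5686, 0.151, 0.0653]
tool_rot: [-0.099, 0.995, 0.0, -0.0]
force: [-2.7, -2.4, 5.3]
finger_gap: 0.254
gripper_force: 40.2
```

```bash
python3 -c "
from h import *
st()"
```

```text
t8.40 jig x -75.58 y -3.65 z 65.34 mm | F x -3.17 y -1.83 z 5.34 | tq [-0.44  0.36  0.2 ] gap 0.254 gf 40.2
```

Emit:
apply_moves --pt "0 0.001 0 0 0 0 1" --pt "0 0 0 0 0 0 1"

```text
t: 8.65
tcp_pos: [0.5684, 0.1521, 0.0654]
tool_rot: [-0.099, 0.995, 0.0, -0.0]
force: [-2.9, -1.9, 5.9]
finger_gap: 0.252
gripper_force: 40.2
```

Emit:
apply_moves --pt "0 0.001 0 0 0 0 1" --pt "0 0 0 0 0 0 1"

```text
t: 8.9
tcp_pos: [0.5682, 0.1534, 0.0654]
tool_rot: [-0.099, 0.995, 0.0, -0.0]
force: [-2.7, -0.4, 5.6]
finger_gap: 0.25
gripper_force: 40.2
```

Emit:
apply_moves --pt "0 0.001 0 0 0 0 1" --pt "0 0 0 0 0 0 1"

```text
t: 9.15
tcp_pos: [0.5679, 0.1545, 0.0653]
tool_rot: [-0.099, 0.995, 0.001, -0.0]
force: [-2.9, -0.0, 4.1]
finger_gap: 0.251
gripper_force: 40.2
```

Emit:
apply_moves --pt "0 0.001 0 0 0 0 1" --pt "0 0 0 0 0 0 1"

```text
t: 9.4
tcp_pos: [0.5676, 0.1561, 0.0653]
tool_rot: [-0.099, 0.995, 0.001, -0.0]
force: [-3.8, 1.2, 5.1]
finger_gap: 0.253
gripper_force: 40.2
```

```bash
python3 -c "
from h import *
st()"
```

```text
t9.40 jig x -75.63 y 1.49 z 65.35 mm | F x -3.50 y 1.96 z 5.06 | tq [0.06 0.37 0.2 ] gap 0.253 gf 40.2
```

Emit:
apply_moves --pt "0 0.001 0 0 0 0 1" --pt "0 0 0 0 0 0 1"

```text
t: 9.65
tcp_pos: [0.5672, 0.1576, 0.0653]
tool_rot: [-0.099, 0.995, 0.001, -0.0]
force: [-3.5, 3.5, 5.6]
finger_gap: 0.247
gripper_force: 40.1
```

Emit:
apply_moves --pt "0 0.001 0 0 0 0 1" --pt "0 0 0 0 0 0 1"

```text
t: 9.9
tcp_pos: [0.5671, 0.1587, 0.0654]
tool_rot: [-0.099, 0.995, 0.001, -0.0]
force: [-2.9, 3.8, 5.5]
finger_gap: 0.253
gripper_force: 40.1
```

Emit:
apply_moves --pt "0 0.001 0 0 0 0 1" --pt "0 0 0 0 0 0 1"

```text
t: 10.15
tcp_pos: [0.5669, 0.1596, 0.0654]
tool_rot: [-0.099, 0.995, 0.001, -0.0]
force: [-3.7, 3.9, 5.6]
finger_gap: 0.253
gripper_force: 40.1
```

```bash
python3 -c "
from h import *
st()"
```

```text
t10.15 jig x -75.64 y 5.04 z 65.36 mm | F x -2.82 y 4.59 z 5.57 | tq [0.13 0.4  0.21] gap 0.253 gf 40.1
```

Pulled in at about 4.6 N, so I'm near the middle. Half-millimetre steps until the force flips.

Emit:
apply_moves --pt "0 0.0005 0 0 0 0 1" --pt "0 0 0 0 0 0 1"

```text
t: 10.4
tcp_pos: [0.5668, 0.1597, 0.0654]
tool_rot: [-0.099, 0.995, 0.001, -0.0]
force: [-3.0, 2.5, 5.1]
finger_gap: 0.247
gripper_force: 40.1
```

Emit:
apply_moves --pt "0 0.0005 0 0 0 0 1" --pt "0 0 0 0 0 0 1"

```text
t: 10.65
tcp_pos: [0.5668, 0.1598, 0.0653]
tool_rot: [-0.099, 0.995, 0.001, -0.0]
force: [-3.2, 1.1, 5.3]
finger_gap: 0.249
gripper_force: 40.2
```

```bash
python3 -c "
from h import *
st()"
```

```text
t10.65 jig x -75.63 y 5.27 z 65.35 mm | F x -2.87 y 1.74 z 5.32 | tq [-0.08  0.4   0.17] gap 0.249 gf 40.2
```

Emit:
apply_moves --pt "0 0.0005 0 0 0 0 1" --pt "0 0 0 0 0 0 1"

```text
t: 10.9
tcp_pos: [0.5668, 0.1599, 0.0654]
tool_rot: [-0.099, 0.995, 0.0, -0.0]
force: [-3.8, -0.7, 4.8]
finger_gap: 0.247
gripper_force: 40.2
```

```bash
python3 -c "
from h import *
st()"
```

```text
t10.90 jig x -75.63 y 5.39 z 65.35 mm | F x -3.89 y 0.07 z 4.83 | tq [-0.3   0.38  0.19] gap 0.247 gf 40.2
```

Emit:
apply_moves --pt "0 0 0 0 0 0 1" --pt "0 0 0 0 0 0 1" --pt "0 0 0 0 0 0 1" --pt "0 0 0 0 0 0 1"

```text
t: 11.4
tcp_pos: [0.5668, 0.1599, 0.0653]
tool_rot: [-0.099, 0.995, 0.0, -0.0]
force: [-2.4, 0.6, 5.0]
finger_gap: 0.248
gripper_force: 40.2
```

```bash
python3 - <<'E'
from h import *
st()
im=snapshot("scene")[:,:,::-1]
cv2.imwrite("pics/s2.png",cv2.resize(im[150:340,250:450],None,fx=3,fy=3,interpolation=cv2.INTER_CUBIC))
E
```

```text
t11.40 jig x -75.61 y 5.40 z 65.35 mm | F x -2.25 y 1.10 z 4.96 | tq [-0.24  0.37  0.18] gap 0.248 gf 40.2
```

View pics/s2.png

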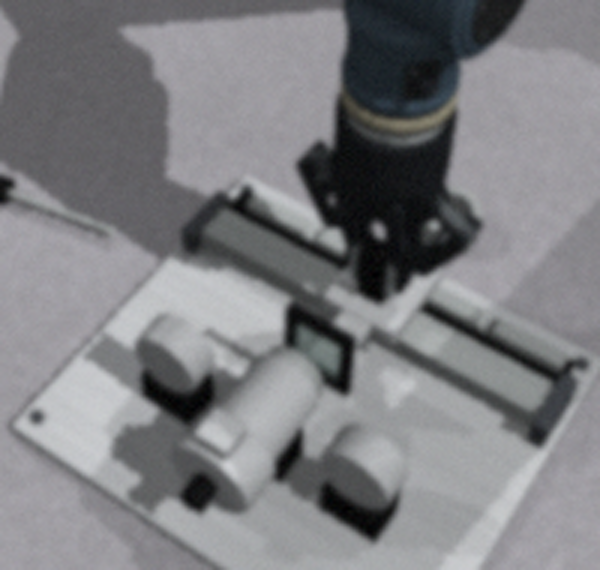

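The picture shows the filter frame at (320,348) in front of the detector's window, with the post pinched and nothing knocked. The carriage is locked in the notch with almost no force along the rail, so I'm handing it in.

```bash
python3 -c "
from station import *
print(sign_off())"
```

```text
the job is handed in; nothing more can be done
None
```

I slid the carriage to the detector in the middle cradle and handed the job in at about 11.4 s. The post is still pinched at 40 N and the force along the rail is about 1 N or less, so by feel the ball is seated in the middle of the notch.

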